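Lift the ammonite cast off its stand on a slice and hold it level

TASK

The fragile ammonite plaque on the counter's small display stand is to be shown to a customer without fingers on it. Take the lifting slice by its handle, slide its blade under the plaque through the open front of the stand until it carries the middle of the plaque, then lift the plaque gently until it is about ten centimetres above the stand. Finish while holding it there on the slice, level and still; do not touch the plaque with the gripper, tip it or ram it, and leave the other things on the counter where they are.

Things in the scene. Friction and masses are not known exactly. Their poses are not given: they have to be found in the camera images.
- stand: Small wooden display stand, fixed. Base 100 (its x) x 104 (y) x 8 mm; on it two rails along x, 18 mm wide, felt tops 34 mm above the counter. The channel between them, 64 mm wide, is open from front (-x) to back (+x), 8 to 34 mm above the counter; a slice goes in moving along +x. Origin: centre of the underside, on the counter; z up.
- stand_rest (a point): Point midway between the rails' felt tops, 34 mm above the stand's origin: the middle of the plaque's underside as it rests. Brass corner guards on the rails' back (+x) ends rise 9 mm above the felt and keep the plaque from sliding back or sideways.
- cast: Ammonite plaque: flat, stone-coloured, 84 (its x) x 92 (y) x 9 mm, dark spiral shell in relief on top (17 mm high in all), about 0.14 kg. It lies on the two felt rails, centred on the stand, axes along the stand's. Origin: centre of its flat underside, 34 mm above the counter at the start; z up.
- slice: Lifting slice, 0.15 kg, lying blade-down. Flat steel blade 96 mm long (x -48 to +48 mm, round nose at +x), 50 wide, 3 thick. A 16 mm wide neck slopes from its rear edge up and back to a level straight wooden handle along x (x -172 to -72 mm), 18 mm wide, 20 high, axis 48 mm above the blade's underside. Origin: centre of the blade's underside; z up.
- slice_grip (a point): Point on the axis of the slice's handle where it is best gripped: 98 mm behind the blade's centre and 48 mm above the blade's underside; the handle is 18 mm wide here. Same axes as the slice.
- candle_1: Bystander: striped candle, 48 mm across, 65 mm tall, upright beyond the stand. Origin: centre of its underside.
- tube_0: Bystander: upright bubble tube with cap, 36 mm across, 122 mm tall, beyond the stand. Origin: centre of its underside.
- pouch_rack: Fixed obstacle: tiered rack of posts and shelves, 410 mm tall, between the robot's start and the work; it fills 150 mm to either side of its origin in world y and 85 mm ahead of and behind it in world x. Reach over it with more than that height or go round. Origin: centre of its foot.
- pos_terminal: Fixed obstacle: till beyond the stand. Its foot begins 180 mm nearer to the robot (world x) than its origin; its leaning monitor, 400 mm wide in y, begins 164 mm nearer and 130 mm above the counter and rises to 350 mm. Origin: on the counter.

How it is judged:
By the outcome, as a careful person would: the job done as asked, in the order asked, and still so for the second after the job is handed in, while the arm keeps its last pose, push and grip.
It also fails if it takes over 58 s, if anything falls off the work surface, if the arm or the gripper's body presses on something with over 40 N, if the wrist force passes 120 N, or if a joint passes its speed limit or range.

ROBOT

A 6-joint arm with a two-finger parallel gripper is mounted at the origin on a cart in front of the work surface, level with it; the furniture and walls round the work are solid. World frame = base frame: x ahead of the robot, y to its left, z up, the work surface at z = 0. Lengths are in mm, angles in degrees, forces in N, time in s.
With the tool pointing down it reaches from about 300 to 850 mm from the base axis. Payload 4.2 kg.
Tool frame: the origin (TCP) lies midway between the tips of the shut fingers; the grasp point (between the pads) lies 19 mm behind it; z points along the fingers, y is the line along which they close (so a half turn about z gives the same grasp; the last joint's range is limited). The gripper opens to 91 mm and grips with 3 to 60 N. Pads are 32 mm wide; open, the fingers measure 118 mm over their backs; the gripper's body (76 mm by 178 mm) begins 60 mm behind the grasp point.
Start: joints at [66.864, 18.312, 89.639, -0, 72.044, -1.146], TCP at [215.31, 533.183, 213.976] pointing down, gripper open.
Joint ranges: [-177.97, 177.97], [-48.28, 115.42], [12.27, 149.76], [-77.06, 257.06], [2.81, 150.46], [-146.56, 146.56]. Speed limits (degrees/s): [147.25, 147.25, 180, 180, 180, 180].

INTERFACE

Orientations are given as [roll, pitch, yaw] about the fixed x, y, z axes, in that order (R = Rz(yaw) Ry(pitch) Rx(roll)).
In Python, from workcell import env gives the robot as it stands.
- The arm moves only by the tool drive_effector, called as name([rows], argument=value, ...), one row to a line, values as JSON. Schema: {"type":"object","properties":{"steps":{"type":"array","items":{"type":"object","properties":{"sx":{"type":"number"},"sy":{"type":"number"},"sz":{"type":"number"},"drx":{"type":"number"},"dry":{"type":"number"},"drz":{"type":"number"}},"additionalProperties":false},"minItems":1,"maxItems":8},"aperture":{"type":"number"},"clamp_n":{"type":"number"},"only":{"type":"string"},"quiet":{"type":"boolean"},"lines":{"type":"string"}},"required":["steps"],"additionalProperties":false}. steps is a list of rows, 1 to 8 of them, each an object with the fields sx, sy, sz (the shift in mm), drx, dry, drz (a rotation vector in degrees); a field left out counts as zero; each row shifts and turns the commanded pose from where the row before left it, along the tool's axes as they then stand; what a row does not reach is not made up. A row lasts 1/10 s, in which the tool goes at most 50 mm and 8.59 degrees, less where a joint would pass 70% of its speed; a pose out of reach is approached as far as the arm can. aperture is the finger opening in mm, set as the call begins (left out keeps the last). The fingers move at their own pace and stop on an object; clamp_n is the grip in N (left out, the last holds). Time passes only in rows, so rows that do not move let the fingers close. The tool returns the time, the measured TCP pose, the force, the opening and the grip force at its end. only (a regular expression) keeps the lines of the reply that match it, lines (a string "A,B") keeps lines A to B, and quiet returns only ok. Input that does not fit is refused with a message, and nothing moves.
- env.state(): the state, without advancing time (a new reading comes with each control period).
- env.grab_frame(name): name is "side" or "top"; returns the picture (480x640x3 uint8, blue, green, red); there is no depth.
- env.camera_model(name): a dict with "fx", "fy", "cx", "cy" (pixels), "T" (4x4, takes a point from camera to world coordinates). Camera axes: x right, y up, looking along -z (the intrinsics and any distortion apply to the point x, -y, -z); pixel columns grow to the right and rows downward; lengths in mm; the calibration is good to about 2 mm. A picture is of the moment at which its call begins. camera_model takes no time and is no camera call.
- env.job_done(): hands the job in; it is judged then, once.
The state is a dict: "time_s": time; "qpos": joint angles; "qvel": joint speeds; "effort": joint torques, N m; "ee_pos": TCP position; "ee_rot": TCP orientation; "force": force on the tool from outside, world axes, zero at the start; "torque": the same for the moment, N m; "gripper_width": finger opening in mm; "gripper_force": force on a finger pad.
Only numpy, scipy, OpenCV 4.12 (cv2) and the standard library are available. Lean on these libraries where they do the work, as an engineer would, in place of code of your own. Each camera call takes 0.05 s, during which the arm holds its last target. There are 200 camera calls.

## Working session

There is one attempt and no reset: what is moved stays moved. The work goes in short steps, Python scripts to look and compute and a tool call to move; the robot and the scene stay as the last step left them, time stands still between calls to the robot, and variables do not carry over. Pictures are saved under pics/ and viewed, at most 13 in all, crops included, and the job is handed in when it is done.

```bash
ls; mkdir -p pics; python3 - <<'E'
from workcell import env
import cv2
for n in("top","side"):
    f=env.grab_frame(n); cv2.imwrite(f"pics/{n}0.png",f); m=env.camera_model(n); print({k:(v.tolist() if hasattr(v,'tolist') else v) for k,v in m.items()})
print(env.state())
E
```

```text
pics
workcell.py
{'fx': 439.8837712636952, 'fy': 439.8837712636952, 'cx': 318.14916369784373, 'cy': 242.83590845548557, 'T': [[-0.44921731361912265, 0.8549364559298601, -0.25939826804916905, 313.6096728143273], [-0.893408906546429, -0.43146276882067325, 0.12514153916710286, -29.0399796559269], [-0.004932630974650921, 0.28796446906465384, 0.9576283901952674, 880.8700735889296], [0.0, 0.0, 0.0, 1.0]]}
{'fx': 493.13412488306255, 'fy': 493.13412488306255, 'cx': 313.5458332855089, 'cy': 243.01139007771857, 'T': [[-0.8306862314103163, -0.44901406291164375, 0.32916068454921066, 902.6743557378805], [0.5566377678514178, -0.6584510055790727, 0.506553717441003, 429.7225145223597], [-0.010713559012657919, 0.6040104672598702, 0.7969043701058464, 944.584777041552], [0.0, 0.0, 0.0, 1.0]]}
{'time_s': 0.1, 'qpos': array([ 6.68669138e+01,  1.83482356e+01,  8.96991899e+01, -9.51979515e-04,
        7.20431816e+01, -1.14641270e+00]), 'qvel': array([ 0.0802283 , -0.07398342, -0.25646943,  0.01830479, -0.01233113,
        0.02263296]), 'effort': array([-8.45125851e-04, -4.13334060e+01, -2.32507825e+01,  7.28289946e-02,
        4.22614545e-02, -6.46059675e-05]), 'ee_pos': array([215.10859262, 532.76754514, 213.20329787]), 'ee_rot': array([-1.79909393e+02, -9.07846549e-04,  1.58013620e+02]), 'force': array([ 0.35338191, -0.13439008, -0.1514782 ]), 'torque': array([-0.03866065,  0.03204108,  0.01074043]), 'gripper_force': 0.0, 'gripper_width': 91.1159263704867}
```

View pics/top0.png

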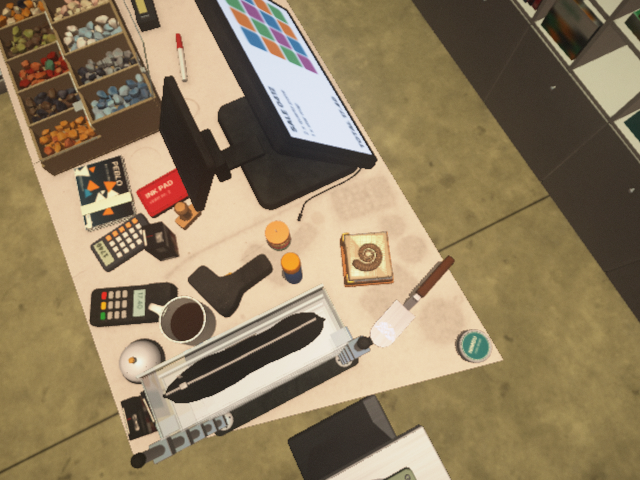

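View pics/side0.png

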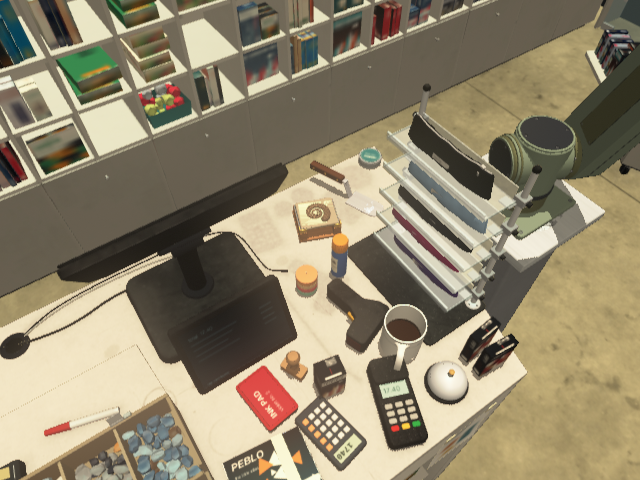

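Top: stand and plaque at about (368,258); slice blade at (391,323), handle end at (450,262), rack to its left. Side: plaque at (317,217), handle at (327,172), blade at (360,203). Next I'll take enlarged crops for exact edges.

```bash
cat > h.py <<'E'
import numpy as np, cv2
from workcell import env
def ray(n,u,v):
    m=env.camera_model(n);T=np.array(m["T"]);d=T[:3,:3]@np.array([(u-m["cx"])/m["fx"],-(v-m["cy"])/m["fy"],-1]);return T[:3,3],d
def onz(n,u,v,z):
    o,d=ray(n,u,v);return o+d*(z-o[2])/d[2]
def tri(a,b):
    o,d=ray("top",*a);p,e=ray("side",*b)
    s=np.linalg.lstsq(np.c_[d,-e],p-o,rcond=None)[0];A=o+d*s[0];B=p+e*s[1];return (A+B)/2,np.linalg.norm(A-B)
def proj(n,P):
    m=env.camera_model(n);T=np.array(m["T"]);c=T[:3,:3].T@(np.array(P)-T[:3,3]);return m["cx"]+m["fx"]*c[0]/-c[2],m["cy"]-m["fy"]*c[1]/-c[2]
E
python3 - <<'E'
import cv2
a=cv2.imread("pics/top0.png")[220:360,330:470];b=cv2.imread("pics/side0.png")[150:250,280:390]
import numpy as np
a=cv2.resize(a,(560,560),interpolation=cv2.INTER_CUBIC);b=cv2.resize(b,(660,600),interpolation=cv2.INTER_CUBIC)
cv2.imwrite("pics/topc.png",a);cv2.imwrite("pics/sidec.png",b)
E
```

```text
(no output)
```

View pics/topc.png

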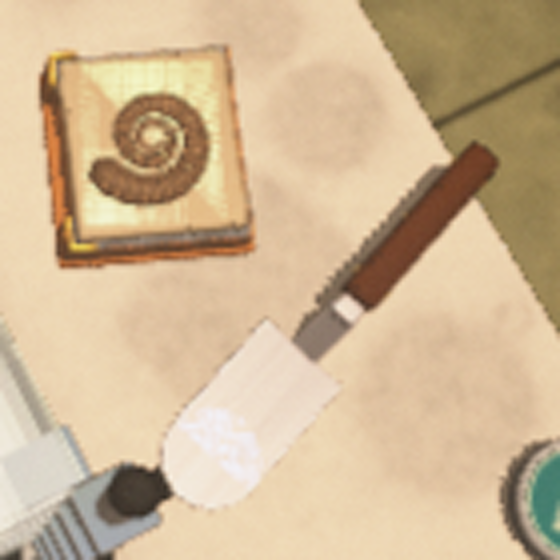

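View pics/sidec.png

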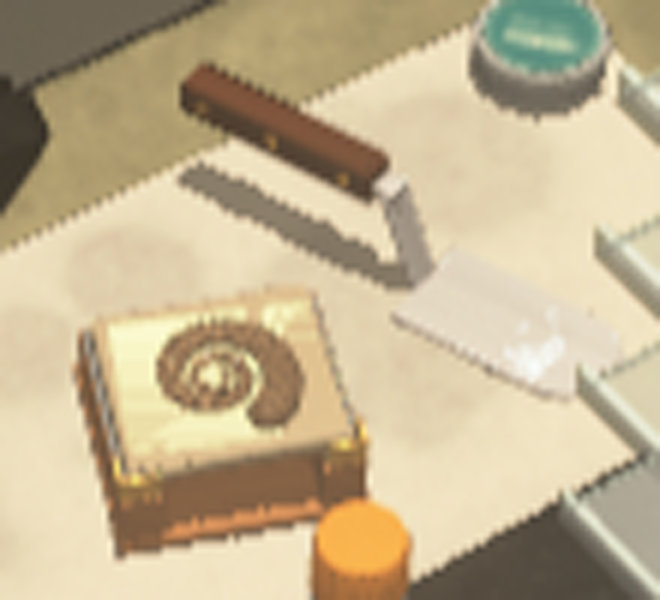

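```bash
python3 - <<'E'
from h import *
np.set_printoptions(precision=1,suppress=True)
t=lambda u,v:(330+u/4-.4,220+v/4-.4); s=lambda u,v:(280+u/6-.4,150+v/6-.4)
L={"plq back(+y?) A":((62,60),(127,475)),"front A":((230,47),(95,328)),"front B":((250,230),(312,291)),"back B":((80,238),(355,438)),"spiral c":((153,135),(215,375)),
"blade rear L":((268,322),(395,318)),"blade rear R":((340,383),(455,250)),"neck joint":((306,352),(424,284)),"handle front top":((368,284),(377,168)),"handle end top":((481,155),(197,80)),"handle front ferrule":((349,307),(392,186))}
for k,(a,b) in L.items():
    p,e=tri(t(*a),s(*b));print(k,p,round(e,1))
# masks: handle
f=cv2.imread("pics/top0.png");g=cv2.imread("pics/side0.png")
for n,im,w in(("top",f,(390,250,470,300)),("side",g,(300,150,350,190))):
    x0,y0,x1,y1=w;c=im[y0:y1,x0:x1].astype(int);m=((c[...,2]-c[...,0]>25)&(c[...,2]<140)&(c[...,2]-c[...,1]>30)).astype(np.uint8)
    cn=max(cv2.findContours(m,0,1)[0],key=cv2.contourArea);r=cv2.minAreaRect(cn);print(n,cv2.contourArea(cn),np.array(cv2.boxPoints(r))+[x0,y0])
# blade & tops on planes
for k,q in(("blade rearL",(268,322)),("rearR",(340,383)),("nose",(190,492)),("noseL",(165,455)),("noseR",(225,505))): print(k,onz("top",*t(*q),3))
for k,q in(("A",(62,60)),("fA",(230,47)),("fB",(250,230)),("bB",(80,238))): print(k,onz("top",*t(*q),43))
E
```

```text
plq back(+y?) A [ 531.7 -194.5   43.4] 0.6
front A [ 499.6 -272.2   38.6] 3.9
front B [ 414.2 -236.4   39.2] 0.0
back B [ 447.4 -159.9   43.3] 0.1
spiral c [ 476.3 -215.6   46.8] 0.2
blade rear L [ 373.8 -230.8    2.1] 0.7
blade rear R [ 330.9 -246.5    4.7] 0.3
neck joint [ 352.  -240.     1.8] 0.0
handle front top [ 362.8 -266.8   57.4] 4.9
handle end top [ 394.4 -350.1   57.4] 1.1
handle front ferrule [ 359.2 -257.    51.5] 0.0
top 382.5 [[415.8 290.4]
 [448.  254.3]
 [455.  260.5]
 [422.8 296.6]]
side 113.5 [[310.6 163.8]
 [312.4 160.2]
 [343.2 175.6]
 [341.4 179.2]]
blade rearL [ 373.5 -230.3    3. ]
rearR [ 331.  -247.1    3. ]
nose [ 318.2 -155.1    3. ]
noseL [ 339.2 -152.8    3. ]
noseR [ 305.1 -167.3    3. ]
A [ 531.7 -194.4   43. ]
fA [ 499.8 -272.6   43. ]
fB [ 413.8 -235.5   43. ]
bB [ 447.4 -160.    43. ]
```

```bash
python3 - <<'E'
from h import *
np.set_printoptions(precision=1,suppress=True)
print("top posts", onz("top",364,342,410),onz("top",138,460,410), "side:",onz("side",426,90,410),onz("side",537,172,410),"foot",onz("side",470,305,0))
print("tube top",onz("top",291,260,122),"candle",onz("top",278,230,65),"tub",onz("top",475,347,40))
for x in range(150,450,50): print(x,proj("top",(x,-150,410)),proj("top",(x,150,410)))
E
```

```text
top posts [322.7 -84.7 410. ] [322.7 165.6 410. ] side: [327.9 -80.4 410. ] [326.6 168.6 410. ] foot [324.6 163.3   0. ]
tube top [512.4 -70.7 122. ] candle [593.4 -77.4  65. ] tub [ 229.1 -308.5   40. ]
150 (np.float64(509.09663427646956), np.float64(474.690536791601)) (np.float64(222.28521857642454), np.float64(644.7164376849386))
200 (np.float64(480.7934912360473), np.float64(424.7329293872174)) (np.float64(200.64138083077546), np.float64(584.5324833288581))
250 (np.float64(454.1234696569418), np.float64(377.6579290732059)) (np.float64(180.36021231968996), np.float64(528.137636245673))
300 (np.float64(428.949183919005), np.float64(333.22303780387017)) (np.float64(161.31695247608442), np.float64(475.1849808669412))
350 (np.float64(405.1482380748802), np.float64(291.2122156617637)) (np.float64(143.40161980269198), np.float64(425.3686970562665))
400 (np.float64(382.6112357924914), np.float64(251.4323682261879)) (np.float64(126.51688641630196), np.float64(378.41814995907407))
```

Slice: yaw about 111.3°, grip point about (370,-285,48). Stand: centre about (473,-215.5), yaw about 67.2°, so its front faces -y. Rack: about (325,42). I'll rise and turn first, then go over the rack.

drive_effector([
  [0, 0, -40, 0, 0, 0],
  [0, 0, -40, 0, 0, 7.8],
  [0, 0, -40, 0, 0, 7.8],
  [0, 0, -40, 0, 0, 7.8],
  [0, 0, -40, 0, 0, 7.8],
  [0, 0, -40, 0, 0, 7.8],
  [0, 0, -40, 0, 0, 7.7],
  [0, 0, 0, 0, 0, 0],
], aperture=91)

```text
refused: steps[0]: [0, 0, -40, 0, 0, 0] is not of type 'object' (schema: type "object"). Nothing was moved.
```

The error is about the shape of the input: a list of objects with named fields. Fixing that and sending the same move.

drive_effector([
  {"sz": -40},
  {"sz": -40, "drz": 7.8},
  {"sz": -40, "drz": 7.8},
  {"sz": -40, "drz": 7.8},
  {"sz": -40, "drz": 7.8},
  {"sz": -40, "drz": 7.8},
  {"sz": -40, "drz": 7.7},
  {},
], aperture=91)

```text
time_s: 0.9
ee_pos: [215.6, 534.0, 499.4]
ee_rot: [179.6, -0.4, 111.2]
force: [-0.5, -0.0, 0.5]
gripper_width: 91.1
gripper_force: 0.0
```

```bash
python3 - <<'E'
from h import *
np.set_printoptions(precision=1,suppress=True)
s=env.state();y=np.radians(s["ee_rot"][2]);p=s["ee_pos"];print(s["ee_rot"])
ex=np.array([np.cos(y),np.sin(y)]);ey=np.array([np.sin(y),-np.cos(y)])
for w in([400,130],[370.2,-285.3]):
    d=np.array(w)-p[:2];print(ex@d,ey@d);p=np.array(w+[0.])
E
```

```text
[179.6  -0.4 111.2]
-443.294867467734 25.65306530127387
-376.3544956003777 -178.09947681390116
```

drive_effector([
  {"sx": -22},
  {"sx": -44, "sy": 3},
  {"sx": -44, "sy": 3},
  {"sx": -44, "sy": 3},
  {"sx": -44, "sy": 3},
  {"sx": -44, "sy": 3},
  {"sx": -44, "sy": 3},
  {"sx": -44, "sy": 3},
])

```text
time_s: 1.7
ee_pos: [354.9, 231.5, 492.8]
ee_rot: [-179.9, 0.0, 111.4]
force: [-0.4, 0.1, 0.4]
gripper_width: 90.8
gripper_force: 0.0
```

drive_effector([
  {"sx": -44, "sy": 3},
  {"sx": -44, "sy": 2},
  {"sx": -40, "sy": -10},
  {"sx": -40, "sy": -19},
  {"sx": -40, "sy": -19},
  {"sx": -40, "sy": -19},
  {"sx": -40, "sy": -19},
  {"sx": -40, "sy": -19},
])

```text
time_s: 2.5
ee_pos: [380.0, -110.2, 492.9]
ee_rot: [-179.9, -0.1, 111.4]
force: [0.7, -0.5, -0.1]
gripper_width: 91.1
gripper_force: 0.0
```

drive_effector([
  {"sx": -40, "sy": -19},
  {"sx": -40, "sy": -19},
  {"sx": -40, "sy": -19},
  {"sx": -20, "sy": -10},
  {"sx": -10, "sy": -6},
  {},
  {},
])

```text
time_s: 3.2
ee_pos: [367.3, -273.9, 493.7]
ee_rot: [180.0, -0.1, 111.4]
force: [0.5, 0.7, 0.4]
gripper_width: 91.2
gripper_force: 0.0
```

```bash
cat > go.py <<'E'
from h import *
import sys
np.set_printoptions(precision=1,suppress=True)
w=np.array([float(v) for v in sys.argv[1:5]])
s=env.state();y=np.radians(s["ee_rot"][2]);d=w[:3]-s["ee_pos"]
print("tool d",np.cos(y)*d[0]+np.sin(y)*d[1],np.sin(y)*d[0]-np.cos(y)*d[1],-d[2],"rz",s["ee_rot"][2]-w[3],"rot",s["ee_rot"],"f",s["force"],"q",s["qpos"])
E
python3 go.py 370.2 -285.3 29 111.3
```

```text
tool d -11.649033132432487 -1.4851143797251516 464.73878171889334 rz 0.06441748401100256 rot [180.   -0.1 111.4] f [0.5 0.7 0.4] q [-38.2   5.1  67.6   0.  107.3 -59.5]
```

drive_effector([
  {"sx": -6, "sy": -1, "sz": 25},
  {"sx": -6, "sz": 45},
  {"sz": 45},
  {"sz": 45},
  {"sz": 45},
  {"sz": 45},
  {"sz": 45},
  {"sz": 40},
])

```text
time_s: 4.0
ee_pos: [370.8, -284.4, 157.6]
ee_rot: [180.0, -0.0, 111.5]
force: [0.9, -0.9, 0.7]
gripper_width: 91.1
gripper_force: 0.0
```

drive_effector([
  {"sz": 25},
  {"sz": 10},
  {},
  {},
])

```text
time_s: 4.4
ee_pos: [371.9, -286.5, 125.4]
ee_rot: [179.9, 0.1, 111.4]
force: [0.2, 0.2, 0.4]
gripper_width: 90.5
gripper_force: 0.0
```

```bash
python3 go.py 370.2 -285.3 29 111.3; python3 - <<'E'
from h import *
a=env.grab_frame("top")[180:380,310:510];b=env.grab_frame("side")[90:240,260:410]
cv2.imwrite("pics/m1.png",np.hstack([cv2.resize(a,(400,400)),cv2.resize(b,(400,400))]))
E
```

```text
tool d 1.7643503543001653 -1.1416930245206205 96.35464156483143 rz 0.0660242784061893 rot [179.9   0.1 111.4] f [0.2 0.2 0.4] q [-39.   13.4 110.7   0.   55.7 -60.4]
```

View pics/m1.png

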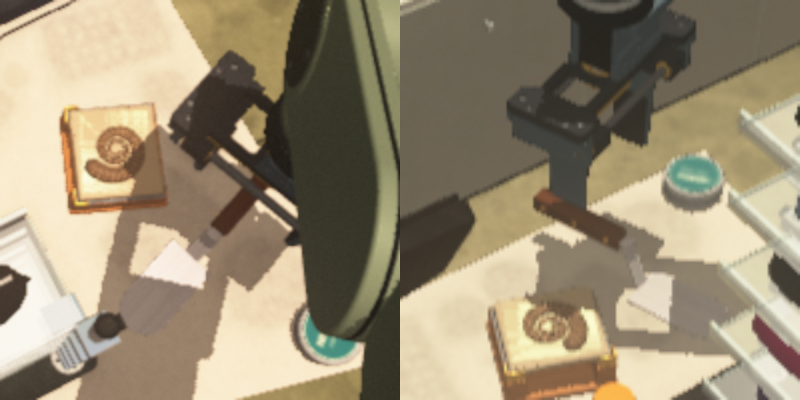

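Left half (top): the fingers straddle the handle at about (235,205), and the gripper is clear of the plaque. Right half (side): the handle lies below and between the fingers. So I'll go down and close.

drive_effector([
  {"sx": 1, "sy": -1, "sz": 20},
  {"sz": 25},
  {"sz": 20},
  {"sz": 15},
  {"sz": 10},
  {"sz": 5},
  {},
  {},
])

```text
time_s: 5.3
ee_pos: [370.0, -286.2, 29.6]
ee_rot: [180.0, 0.1, 111.3]
force: [0.6, -0.9, 0.5]
gripper_width: 90.9
gripper_force: 0.0
```

drive_effector([
  {},
  {},
  {},
  {},
  {},
  {},
  {},
  {},
], aperture=30, clamp_n=20)

```text
time_s: 6.1
ee_pos: [369.5, -285.7, 28.9]
ee_rot: [180.0, -0.0, 111.3]
force: [-0.2, -0.1, -0.9]
gripper_width: 31.0
gripper_force: 0.0
```

drive_effector([
  {},
  {},
  {},
  {},
  {},
  {},
  {},
  {},
], aperture=0, clamp_n=45)

```text
time_s: 6.9
ee_pos: [369.5, -285.8, 28.9]
ee_rot: [180.0, -0.0, 111.3]
force: [0.7, -0.3, -0.8]
gripper_width: 17.9
gripper_force: 44.9
```

```bash
python3 go.py 370.2 -285.3 29 111.3
```

```text
tool d 0.16656613574233614 0.8194794275621551 -0.10050444408300763 rz 0.010473016120826628 rot [180.   -0.  111.3] f [ 0.7 -0.3 -0.8] q [-39.1  20.8 117.8   0.   41.5 -60.5]
```

Gripped at 17.9 mm. I'll lift, back off and turn to the stand's heading.

drive_effector([
  {"sz": -5},
  {"sz": -10},
  {"sz": -15},
  {"sz": -15},
  {"sz": -10},
  {},
], clamp_n=60)

```text
time_s: 7.5
ee_pos: [370.4, -286.5, 85.6]
ee_rot: [179.9, 0.2, 111.3]
force: [-0.7, -1.1, -2.3]
gripper_width: 17.6
gripper_force: 59.9
```

```bash
python3 go.py 386.6 -421 48 67.2
```

```text
tool d -131.18196530090444 -33.755031698012914 37.61083213908081 rz 44.11235670025903 rot [179.9   0.2 111.3] f [-0.7 -1.1 -2.3] q [-39.1  16.1 114.    0.   49.7 -60.5]
```

drive_effector([
  {"sx": -10, "sy": -3},
  {"sx": -21, "sy": -5},
  {"sx": -25, "sy": -6},
  {"sx": -25, "sy": -6},
  {"sx": -25, "sy": -7},
  {"sx": -17, "sy": -5},
  {"sx": -8, "sy": -2},
  {},
])

```text
time_s: 8.3
ee_pos: [385.1, -421.0, 83.0]
ee_rot: [-180.0, -0.1, 111.2]
force: [0.6, 0.5, -1.3]
gripper_width: 17.7
gripper_force: 59.9
```

drive_effector([
  {"drz": 4},
  {"drz": 7},
  {"drz": 7},
  {"drz": 7},
  {"drz": 7},
  {"drz": 7},
  {"drz": 5},
  {},
])

```text
time_s: 9.1
ee_pos: [385.1, -418.9, 83.6]
ee_rot: [-179.9, -0.1, 67.4]
force: [-0.9, 0.4, -1.6]
gripper_width: 17.7
gripper_force: 59.9
```

drive_effector([
  {"sz": 5},
  {"sz": 10},
  {"sz": 8},
  {"sz": 5},
  {},
  {},
])

```text
time_s: 9.7
ee_pos: [385.4, -420.2, 55.7]
ee_rot: [-180.0, -0.0, 67.3]
force: [-0.3, -0.8, -2.0]
gripper_width: 17.6
gripper_force: 59.9
```

```bash
python3 go.py 386.6 -421 48 67.2;  python3 - <<'E'
from h import *
a=env.grab_frame("top");b=env.grab_frame("side")
cv2.imwrite("pics/t2.png",a);cv2.imwrite("pics/s2.png",b)
cv2.imwrite("pics/m2.png",np.hstack([cv2.resize(a[200:340,330:450],(384,448),interpolation=2),cv2.resize(b[120:260,260:380],(384,448),interpolation=2)]))
E
```

```text
tool d -0.27808567219588604 1.407869702625844 7.6615562017301215 rz 0.11337982575146555 rot [-180.    -0.    67.3] f [-0.3 -0.8 -2. ] q [-48.6  26.1 102.6   0.   51.3 -26. ]
```

View pics/m2.png

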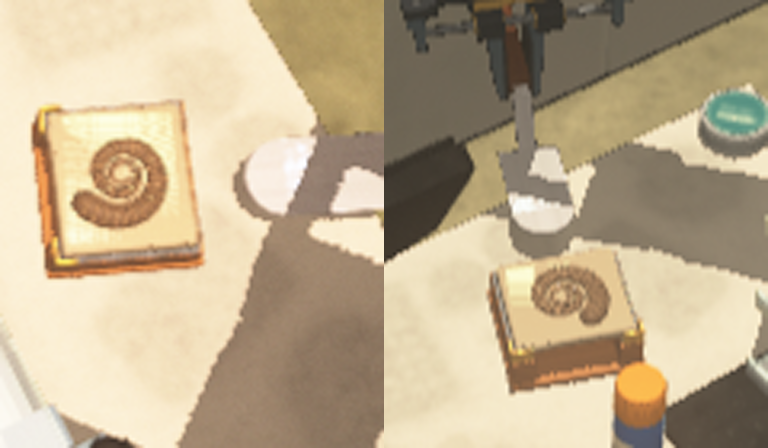

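```bash
python3 - <<'E'
from h import *
np.set_printoptions(precision=1,suppress=True)
t=lambda u,v:(330+u/3.2-.35,200+v/3.2-.35); s=lambda u,v:(260+(u-384)/3.2-.35,120+v/3.2-.35)
p=tri(t(245,178),s(545,231));print(p)
for z in(22,26,30,34):print(z,onz("top",*t(245,178),z),onz("side",*s(545,231),z))
P=env.state()["ee_pos"];y=np.radians(67.3);d=np.array([np.cos(y),np.sin(y),0])
print("exp nose",P+146*d+[0,0,19-45])
for off in(-48,48): print("exp top px",proj("top",P+(98+off)*d+[0,0,19-45]),proj("side",P+(98+off)*d+[0,0,19-45]))
# edges of blade in top: at mid nose straight part
for q in((290,137),(290,216)): print(onz("top",*t(*q),28))
# plaque corners now
for q in((47,108),(186,102),(202,248),(62,262)): print(onz("top",*t(*q),43))
E
python3 - <<'E'
import cv2,numpy as np
a=cv2.imread("pics/t2.png")[240:275,395:470];b=cv2.imread("pics/s2.png")[140:210,285:335]
cv2.imwrite("pics/m3.png",np.hstack([cv2.resize(a,(450,210),interpolation=2),np.zeros((210,10,3),np.uint8),cv2.resize(b,(150,210),interpolation=2)]).repeat(1,0))
b=cv2.resize(b,(400,560),interpolation=2)
a=cv2.resize(a,(400,187),interpolation=2);o=np.zeros((560,800,3),np.uint8);o[:187,:400]=a;o[:,400:]=b;cv2.imwrite("pics/m3.png",o)
E
```

```text
(array([ 442.5, -287. ,   32.7]), np.float64(4.630467320464748))
22 [ 442.7 -288.3   22. ] [ 438.1 -297.8   22. ]
26 [ 442.1 -287.1   26. ] [ 440.1 -294.6   26. ]
30 [ 441.5 -285.9   30. ] [ 442.1 -291.5   30. ]
34 [ 440.9 -284.7   34. ] [ 444.1 -288.3   34. ]
exp nose [ 442.  -285.7   30.2]
exp top px (np.float64(453.6881803818374), np.float64(251.79777048504815)) (np.float64(304.34325034113414), np.float64(166.91453522855682))
exp top px (np.float64(406.0492059799781), np.float64(255.0811623374358)) (np.float64(311.270893157233), np.float64(193.16093620552863))
[ 452.3 -325.3   28. ]
[ 408.  -299.2   28. ]
[ 534.6 -194.2   43. ]
[ 498.9 -273.7   43. ]
[ 413.1 -236.6   43. ]
[ 443.7 -156.8   43. ]
```

View pics/m3.png

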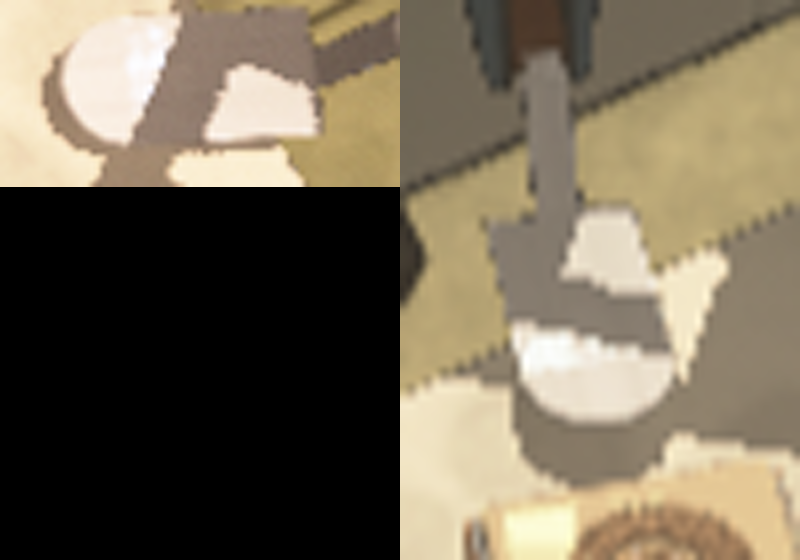

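```bash
python3 - <<'E'
from h import *
np.set_printoptions(precision=1,suppress=True)
C=np.array([472.9,-215.4]);y=np.radians(67.3);R=np.array([[np.cos(y),np.sin(y)],[-np.sin(y),np.cos(y)]])
t=lambda u,v:(395+u*.1875-.4,240+v*.1875-.4);s=lambda u,v:(285+(u-400)/8-.4,140+v/8-.4)
T=dict(nose=(62,80),rl=(312,12),rr=(318,134));S=dict(nose=(597,424),rl=(490,224),rr=(637,208))
for k,j in(("nose","nose"),("rl","rl"),("rr","rr")):
    p,e=tri(t(*T[k]),s(*S[j]));print(k,p,e,"stand xy",R@(p[:2]-C), R@(onz("top",*t(*T[k]),30)[:2]-C),R@(onz("side",*s(*S[j]),30)[:2]-C))
E
python3 go.py 386.6 -421 48 67.2
```

```text
nose [ 444.  -288.5   29.7] 4.227028862156356 stand xy [-78.6  -1.6] [-77.3   0.4] [-79.9  -3.3]
rl [ 423.8 -385.4   28.7] 1.2585238851498273 stand xy [-175.8  -20.3] [-175.   -19.4] [-175.   -20.9]
rr [ 381.9 -360.8   32.7] 1.3312264296364762 stand xy [-169.2   27.9] [-169.7   27.9] [-172.5   27.9]
tool d -0.16197644904475483 1.1375723758972742 8.157866603585681 rz 0.11478243559965051 rot [180.    0.   67.3] f [ 0.4 -0.5 -1.9] q [-48.6  26.1 102.6   0.   51.3 -25.9]
```

The blade is level, with its top at about z 30, and centred to about 1 mm. The camera shows it pointing about 1.5–3° clockwise of the stand, so I'll trim 1.5° and lower 7 mm. Then I'll enter slowly.

drive_effector([
  {"sy": 1, "sz": 2},
  {"sy": 2, "sz": 3, "drz": -0.8},
  {"sy": 1, "sz": 2, "drz": -0.7},
  {},
  {},
])

```text
time_s: 10.3
ee_pos: [389.1, -421.6, 48.8]
ee_rot: [-180.0, -0.0, 68.8]
force: [0.8, -0.5, -1.9]
gripper_width: 17.8
gripper_force: 59.9
```

```bash
python3 go.py 386.6 -421 48 67.2
python3 - <<'E'
from h import *
a=env.grab_frame("top");b=env.grab_frame("side")
a=cv2.resize(a[220:290,360:460],(400,280),interpolation=2);b=cv2.resize(b[140:240,285:350],(364,560),interpolation=2)
o=np.zeros((560,764,3),np.uint8);o[:280,:400]=a;o[:,400:]=b;cv2.imwrite("pics/m4.png",o)
E
```

```text
tool d -0.30832734033127607 -2.5849237892943036 0.7803246865429401 rz 1.6152843085468191 rot [-180.    -0.    68.8] f [ 0.8 -0.5 -1.9] q [-48.4  26.8 102.5   0.   50.7 -27.3]
```

View pics/m4.png

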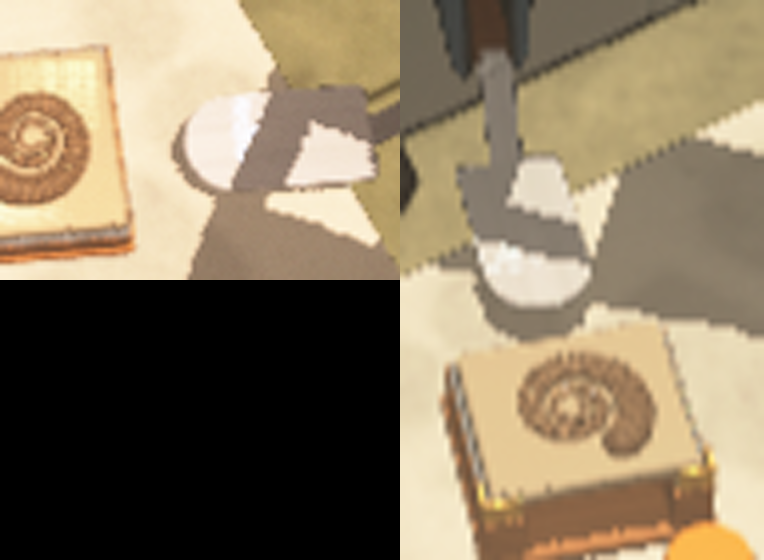

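The blade edges now run parallel to the plaque's in both views (top: blade nose at about (185,140), level with the plaque's middle). Entering.

drive_effector([
  {"sx": 4},
  {"sx": 8, "sy": 0.3},
  {"sx": 10, "sy": 0.3},
  {"sx": 10, "sy": 0.3},
  {"sx": 10, "sy": 0.3},
  {"sx": 10, "sy": 0.3},
  {"sx": 8, "sy": 0.2},
  {},
])

```text
time_s: 11.2
ee_pos: [412.8, -365.2, 48.9]
ee_rot: [-180.0, -0.0, 68.9]
force: [-0.2, -0.5, -1.1]
gripper_width: 17.8
gripper_force: 59.9
```

```bash
python3 go.py 434 -307 48 67.2
```

```text
tool d 61.9263652136684 -1.156016592049955 0.9355395112274891 rz 1.6928030871435311 rot [-180.    -0.    68.9] f [-0.2 -0.5 -1.1] q [-42.7  25.2 105.6   0.   49.3 -21.6]
```

drive_effector([
  {"sx": 5, "sy": 0.2},
  {"sx": 10, "sy": 0.3},
  {"sx": 10, "sy": 0.3},
  {"sx": 10, "sy": 0.3},
  {"sx": 10, "sy": 0.2},
  {"sx": 9, "sy": 0.2},
  {"sx": 6, "sy": 0.1},
  {},
])

```text
time_s: 12.0
ee_pos: [435.8, -310.2, 48.9]
ee_rot: [-180.0, -0.0, 68.9]
force: [-0.4, -0.7, -1.5]
gripper_width: 17.6
gripper_force: 59.9
```

drive_effector([
  {},
  {},
])

```text
time_s: 12.2
ee_pos: [435.6, -311.3, 48.9]
ee_rot: [180.0, 0.0, 68.8]
force: [-0.1, -1.4, -1.9]
gripper_width: 17.7
gripper_force: 59.9
```

```bash
python3 go.py 434 -307 48 67.2; python3 - <<'E'
from h import *
a=env.grab_frame("top");b=env.grab_frame("side")
a=cv2.resize(a[210:310,340:440],(400,400),interpolation=2);b=cv2.resize(b[150:250,270:370],(400,400),interpolation=2)
cv2.imwrite("pics/m5.png",np.hstack([a,b]))
E
```

```text
tool d 3.4725363958375786 -3.012258105312915 0.9496455131179289 rz 1.5989218572184996 rot [180.    0.   68.8] f [-0.1 -1.4 -1.9] q [-36.8  24.  107.7  -0.   48.3 -15.6]
```

View pics/m5.png

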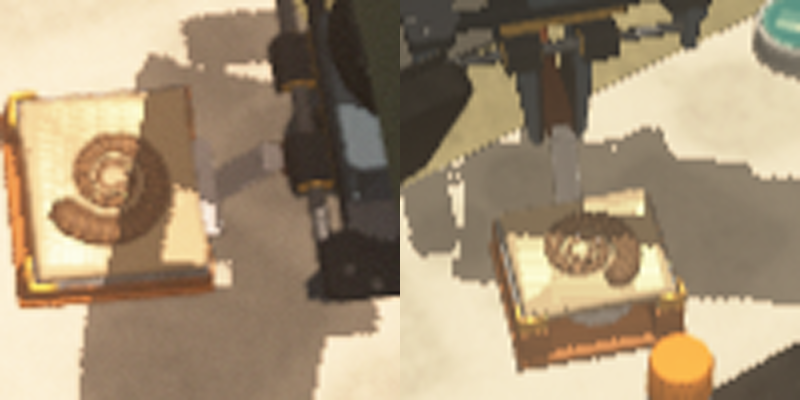

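The side view shows the nose centred in the channel's back opening at about (600,315), and the plaque hasn't moved. Ease in 3 mm, then lift gently.

drive_effector([
  {"sx": 1},
  {"sx": 2},
  {"sz": -1},
  {"sz": -3},
  {"sz": -3},
  {"sz": -1},
  {"sz": -1},
  {"sz": -1},
])

```text
time_s: 13.1
ee_pos: [436.6, -308.2, 59.0]
ee_rot: [-180.0, -0.0, 68.8]
force: [-0.1, -0.7, -1.6]
gripper_width: 18.2
gripper_force: 59.9
```

drive_effector([
  {"sz": -1},
  {"sz": -1},
  {"sz": -1},
  {"sz": -1},
  {"sz": -1},
  {"sz": -1},
  {},
  {},
])

```text
time_s: 13.9
ee_pos: [436.6, -308.2, 64.9]
ee_rot: [-180.0, -0.0, 68.8]
force: [0.5, -0.5, -2.2]
gripper_width: 17.6
gripper_force: 59.9
```

```bash
python3 go.py 434 -307 48 67.2; python3 - <<'E'
from h import *
a=env.grab_frame("top");b=env.grab_frame("side")
a=cv2.resize(a[210:310,340:440],(400,400),interpolation=2);b=cv2.resize(b[150:250,270:370],(400,400),interpolation=2)
cv2.imwrite("pics/m6.png",np.hstack([a,b]))
E
```

```text
tool d 0.16391401188371146 -2.88323370198913 16.903701120326957 rz 1.6089523203833522 rot [-180.    -0.    68.8] f [ 0.5 -0.5 -2.2] q [-36.5  22.8 106.8   0.   50.4 -15.3]
```

View pics/m6.png

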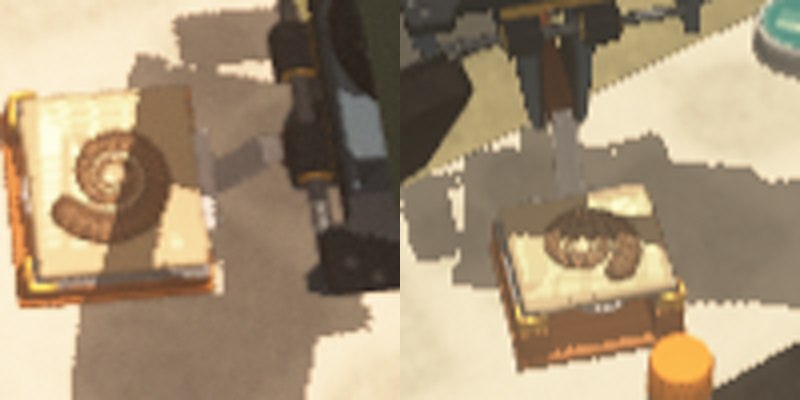

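The plaque has come up evenly about 5 mm, with the blade's nose showing under its back edge at (600,305). Lifting the rest, 95 mm.

drive_effector([
  {"sz": -1},
  {"sz": -2},
  {"sz": -3},
  {"sz": -4},
  {"sz": -5},
  {"sz": -5},
  {"sz": -5},
  {"sz": -5},
])

```text
time_s: 14.8
ee_pos: [436.7, -308.3, 95.5]
ee_rot: [180.0, 0.0, 68.8]
force: [0.2, -0.2, -3.0]
gripper_width: 17.5
gripper_force: 59.9
```

drive_effector([
  {"sz": -5},
  {"sz": -5},
  {"sz": -5},
  {"sz": -5},
  {"sz": -5},
  {"sz": -5},
  {"sz": -5},
  {"sz": -5},
])

```text
time_s: 15.6
ee_pos: [436.6, -308.2, 135.3]
ee_rot: [-180.0, -0.0, 68.8]
force: [1.0, 0.3, -2.9]
gripper_width: 17.7
gripper_force: 59.9
```

drive_effector([
  {"sz": -5},
  {"sz": -5},
  {"sz": -5},
  {"sz": -4},
  {"sz": -3},
  {"sz": -2},
  {"sz": -1},
  {},
])

```text
time_s: 16.4
ee_pos: [436.6, -308.2, 159.9]
ee_rot: [180.0, -0.0, 68.8]
force: [0.0, -0.1, -2.1]
gripper_width: 17.7
gripper_force: 59.9
```

drive_effector([
  {},
  {},
  {},
  {},
  {},
])

```text
time_s: 16.9
ee_pos: [436.6, -308.2, 159.9]
ee_rot: [-180.0, -0.0, 68.8]
force: [-0.9, 0.5, -3.2]
gripper_width: 17.8
gripper_force: 59.9
```

```bash
python3 go.py 434 -307 160 67.2; python3 - <<'E'
from h import *
a=env.grab_frame("top");b=env.grab_frame("side")
a=cv2.resize(a[200:310,340:450],(400,400),interpolation=2);b=cv2.resize(b[130:250,260:380],(400,400),interpolation=2)
cv2.imwrite("pics/m7.png",np.hstack([a,b]))
E
```

```text
tool d 0.153635171653546 -2.894243435347653 -0.14384455098183935 rz 1.6120738623576756 rot [-180.    -0.    68.8] f [-0.9  0.5 -3.2] q [-36.5  17.1  99.8   0.   63.2 -15.3]
```

View pics/m7.png

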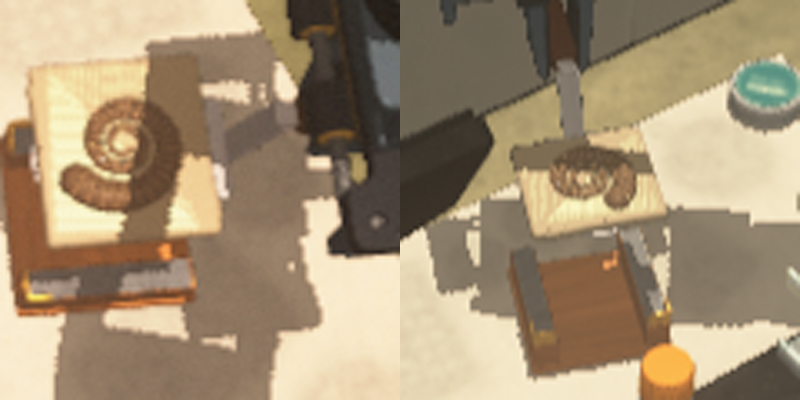

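The plaque sits on the slice above the empty stand (top corners at about (28,67) and (220,234); side back edge (540,236)–(668,214)). I'll check its height and level.

```bash
python3 - <<'E'
from h import *
np.set_printoptions(precision=1,suppress=True)
t=lambda u,v:(340+u/3.636-.4,200+v/3.636-.4); s=lambda u,v:(260+(u-400)/3.333-.4,130+v/3.333-.4)
for k,a,b in(("backA",(28,67),(539,233)),("frontA",(197,53),(513,148)),("frontB",(220,233),(640,128)),("backB",(50,245),(667,212))): print(k,tri(t(*a),s(*b)))
s_=env.state();print(s_["torque"],s_["qvel"])
E
```

```text
backA (array([ 529.6, -191.1,  147.6]), np.float64(1.1130109448980448))
frontA (array([ 499.9, -269.4,  143.9]), np.float64(0.6884556041645874))
frontB (array([ 416.6, -235.3,  143.6]), np.float64(1.4376241270449384))
backB (array([ 447.5, -160.4,  144.2]), np.float64(1.2163400974893828))
[-0.3  0.2  0. ] [-0.1  0.  -0.1  0.  -0.1  0.1]
```

Top face is at z ≈ 144 (underside about 135, so about 101 mm above the felt), level within measurement and still.

```bash
python3 -c "
from workcell import env
print(env.job_done())"
```

```text
the job is handed in; nothing more can be done
None
```

The job is handed in: the plaque rests on the slice about 101 mm above the stand, level to within what the cameras can measure and still, and neither the gripper nor the arm touched it or anything else on the counter that I could see.

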